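# Move the knob samples to the display in reverse order

### The job

Move the four door knobs from the grey stock tray to the dark walnut display plinth, one on each blue felt disc, in reverse order along the row: the knob at the tray's left end goes to the plinth's right end, and so on, so that the row is mirrored. Stand each one upright in the middle of its disc, let go, and do not tip any knob over on the way.

Things in the scene. Friction and masses are not known exactly. Their poses are not given: they have to be found in the camera images.
- knob_brass: Loose door knob sample: satin brass knob with a rounded drum head, 40 mm diameter. 58 mm tall: round base 44 mm across, 6 mm thick, neck 22 mm across, head from 18 to 58 mm above the underside; grip its sides at 42 mm. Stands upright, 0.11 to 0.4 kg. Origin: centre of the underside, z up. Starts on the tile of its finish, within 15 degrees of the tile's axes.
- knob_black: Loose door knob sample: black iron knob with a square head, 36 x 36 mm in plan. 58 mm tall: round base 44 mm across, 6 mm thick, neck 22 mm across, head from 18 to 58 mm above the underside; grip its sides at 42 mm. Stands upright, 0.11 to 0.4 kg. Origin: centre of the underside, z up. Starts on the tile of its finish, within 15 degrees of the tile's axes.
- knob_white: Loose door knob sample: white porcelain mushroom knob, head 42 mm diameter. 58 mm tall: round base 44 mm across, 6 mm thick, neck 22 mm across, head from 18 to 58 mm above the underside; grip its sides at 42 mm. Stands upright, 0.11 to 0.4 kg. Origin: centre of the underside, z up. Starts on the tile of its finish, within 15 degrees of the tile's axes.
- knob_nickel: Loose door knob sample: brushed nickel knob with a cylindrical head, 34 mm diameter, and a black rubber dot on top. 58 mm tall: round base 44 mm across, 6 mm thick, neck 22 mm across, head from 18 to 58 mm above the underside; grip its sides at 42 mm. Stands upright, 0.11 to 0.4 kg. Origin: centre of the underside, z up. Starts on the tile of its finish, within 15 degrees of the tile's axes.
- tile_brass: Fixed plain green tile on the grey stock tray, 76 mm (x) by 62 mm (y), 3 mm thick, with a thin brass-yellow strip along its near (-x) edge: the stock place of the brass knob, marking where in the row it stood. Origin: centre of the underside, axes along the tray's.
- tile_black: Fixed plain green tile on the grey stock tray, 76 mm (x) by 62 mm (y), 3 mm thick, with a thin black strip along its near (-x) edge: the stock place of the black knob, marking where in the row it stood. Origin: centre of the underside, axes along the tray's.
- tile_white: Fixed plain green tile on the grey stock tray, 76 mm (x) by 62 mm (y), 3 mm thick, with a thin white strip along its near (-x) edge: the stock place of the white knob, marking where in the row it stood. Origin: centre of the underside, axes along the tray's.
- tile_nickel: Fixed plain green tile on the grey stock tray, 76 mm (x) by 62 mm (y), 3 mm thick, with a thin mid-grey strip along its near (-x) edge: the stock place of the nickel knob, marking where in the row it stood. Origin: centre of the underside, axes along the tray's.
- stock_tray: Fixed mid-grey plastic bar, 90 mm (x) by 400 mm (y), top 20 mm above its origin; carries the four tiles in a row at y = +112.5, +37.5, -37.5, -112.5 mm. Origin: centre of the underside; x across the bar, y along it to the robot's left (yaw within 8 degrees). A small loose door stop stands at its end y = +180 mm, no part of the job.
- display_plinth: Fixed dark walnut bar, 90 mm (x) by 400 mm (y), flat top 30 mm above its origin, with four flush blue felt discs 60 mm across at x = 0, y = +112.5, +37.5, -37.5, -112.5 mm. Origin: centre of the underside; x across the bar, y along it to the robot's left (yaw within 8 degrees). Either bar may be the nearer one. Loose hinge pins lie at y = +-180 mm, no part of the job.

How it is judged:
At the end, for the whole second after the job is handed in: Each knob stands upright (within 0.1 rad), released and at rest, on the plinth, its centre within 12 mm along and across the bar of the disc that mirrors its stock place (stock place at y on the tray: disc at -y on the plinth) (((y of tile_brass in the frame of stock_tray between 0.0825 and 0.1425 m and y of knob_brass in the frame of display_plinth between -0.1245 and -0.1005 m) or (y of tile_brass in the frame of stock_tray between 0.0075 and 0.0675 m and y of knob_brass in the frame of display_plinth between -0.0495 and -0.0255 m) or (y of tile_brass in the frame of stock_tray between -0.0675 and -0.0075 m and y of knob_brass in the frame of display_plinth between 0.0255 and 0.0495 m) or (y of tile_brass in the frame of stock_tray between -0.1425 and -0.0825 m and y of knob_brass in the frame of display_plinth between 0.1005 and 0.1245 m)) and x of knob_brass in the frame of display_plinth between -0.012 and 0.012 m and z of knob_brass in the frame of display_plinth between 0.027 and 0.034 m and angle between each of knob_brass, knob_black, knob_white, knob_nickel's own z axis and vertical below 0.1 rad and linear speed of each of knob_brass, knob_black, knob_white, knob_nickel below 0.02 m/s and angular speed of each of knob_brass, knob_black, knob_white, knob_nickel below 0.2 rad/s and ((y of tile_black in the frame of stock_tray between 0.0825 and 0.1425 m and y of knob_black in the frame of display_plinth between -0.1245 and -0.1005 m) or (y of tile_black in the frame of stock_tray between 0.0075 and 0.0675 m and y of knob_black in the frame of display_plinth between -0.0495 and -0.0255 m) or (y of tile_black in the frame of stock_tray between -0.0675 and -0.0075 m and y of knob_black in the frame of display_plinth between 0.0255 and 0.0495 m) or (y of tile_black in the frame of stock_tray between -0.1425 and -0.0825 m and y of knob_black in the frame of display_plinth between 0.1005 and 0.1245 m)) and x of knob_black in the frame of display_plinth between -0.012 and 0.012 m and z of knob_black in the frame of display_plinth between 0.027 and 0.034 m and ((y of tile_white in the frame of stock_tray between 0.0825 and 0.1425 m and y of knob_white in the frame of display_plinth between -0.1245 and -0.1005 m) or (y of tile_white in the frame of stock_tray between 0.0075 and 0.0675 m and y of knob_white in the frame of display_plinth between -0.0495 and -0.0255 m) or (y of tile_white in the frame of stock_tray between -0.0675 and -0.0075 m and y of knob_white in the frame of display_plinth between 0.0255 and 0.0495 m) or (y of tile_white in the frame of stock_tray between -0.1425 and -0.0825 m and y of knob_white in the frame of display_plinth between 0.1005 and 0.1245 m)) and x of knob_white in the frame of display_plinth between -0.012 and 0.012 m and z of knob_white in the frame of display_plinth between 0.027 and 0.034 m and ((y of tile_nickel in the frame of stock_tray between 0.0825 and 0.1425 m and y of knob_nickel in the frame of display_plinth between -0.1245 and -0.1005 m) or (y of tile_nickel in the frame of stock_tray between 0.0075 and 0.0675 m and y of knob_nickel in the frame of display_plinth between -0.0495 and -0.0255 m) or (y of tile_nickel in the frame of stock_tray between -0.0675 and -0.0075 m and y of knob_nickel in the frame of display_plinth between 0.0255 and 0.0495 m) or (y of tile_nickel in the frame of stock_tray between -0.1425 and -0.0825 m and y of knob_nickel in the frame of display_plinth between 0.1005 and 0.1245 m)) and x of knob_nickel in the frame of display_plinth between -0.012 and 0.012 m and z of knob_nickel in the frame of display_plinth between 0.027 and 0.034 m); the robot touches nothing.
It fails at once if a knob is tipped over (more than 45 degrees) (angle between any of knob_brass, knob_black, knob_white, knob_nickel's own z axis and vertical above 0.785 rad).
It also fails if it takes over 96 s, if anything falls off the work surface, if the arm or the gripper's body presses on something with over 40 N, if the wrist force passes 120 N, or if a joint passes its speed limit or range.

### The arm

A 6-joint arm with a two-finger parallel gripper is mounted at the origin on the work surface. World frame = base frame: x ahead of the robot, y to its left, z up, the work surface at z = 0. Lengths are in m, angles in rad, forces in N, time in s.
With the tool pointing down it reaches from about 0.425 to 0.95 m from the base axis. Payload 14.7 kg.
Tool frame: the origin (TCP) lies midway between the tips of the shut fingers; the grasp point (between the pads) lies 19 mm behind it; z points along the fingers, y is the direction in which the jaws open and shut (so a half turn about z gives the same grasp; the last joint's range is limited). The gripper opens to 85 mm and grips with 20 to 120 N. Pads are 22 mm wide; open, the fingers measure 114 mm over their backs; the gripper's body (76 mm by 85 mm) begins 54 mm behind the grasp point. The pads swing forward as they close: fully open they stand 13 mm farther back than shut.
Start: joints at [1.134, 0.48, 1.596, -0, 1.065, -0.047], TCP at [0.247, 0.601, 0.231] pointing down, gripper open.
Joint ranges: [-2.75, 2.75], [-0.82, 2.05], [0.23, 2.67], [-1.56, 4.7], [0.09, 2.69], [-2.92, 2.92]. Speed limits (rad/s): [1.89, 1.89, 2.39, 3.01, 3.01, 3.01].

### API

Orientations are given as a unit quaternion [x, y, z, w].
In Python, from station import goto, move_l, goto_joints, set_gripper, dwell, ik, get_image, camera_model, Unreachable, close_job, trace, read_t, read_q, read_qd, read_joint_torque, read_eef_pos, read_ee_rot, read_wrist_force, read_torque, read_opening gives the robot as it stands. Calls block until the motion is done:
- goto(position, orientation): joint-space move of the TCP to a pose.
- move_l(position, ori=None, vel=0.15, contact_N=None): straight line of the TCP; ori=None keeps the orientation; vel is the mean speed in m/s. With contact_N (N) it stops when the force on the tool has changed by that much, and returns True; else False.
- goto_joints(angles): joint-space move.
- set_gripper(opening, squeeze=None): opening from 0.0 (shut) to 1.0 (fully open); squeeze is the grip in N (None keeps the last); returns when the fingers have stopped.
- dwell(seconds).
- ik(position, orientation): joint angles nearest the present ones, or None.
- get_image(name): name is "scene" or "top" or "wrist"; returns (picture, depth): 400x640x3 uint8, blue, green, red; 400x640 float32, m along the optical axis (not along the pixel's ray), 0 where there is no reading.
- camera_model(name): a dict with "mtx" (3x3 intrinsics, pixels), "origin" and "attitude" of the camera in the world. Camera axes: x right, y up, looking along -z (the intrinsics and any distortion apply to the point x, -y, -z); pixel columns grow to the right and rows downward; lengths in m; the calibration is good to about 2 mm. The wrist camera is an equidistant fisheye: a pixel r from the principal point sees the ray r / f radians off the axis. A picture is of the moment at which its call begins: read the wrist's pose just before it. camera_model takes no time and is no camera call; for the wrist camera it gives the pose at the moment of the call.
A pose or a line that the arm cannot do raises Unreachable and nothing moves.
- close_job(): hands the job in, once; it reports no verdict.
Trained networks look in the newest picture that a camera, given by its name, has taken for a name from the list of things; names that differ only in an ending like _2 or _b are one class to them, and where a whole thing is asked for, a point or a joint stands for the part that bears it (a point fixed in the world has none). Each returns a list of dicts, best first, with "p" (0 to 1); they miss things now and then, are a little off and sometimes report something else, mostly with a low value. They report only what shows in the picture. A call takes as long as a camera call.
- trace(query, camera): "region" (400x640 bool, what is visible of it) and "rect" ([left, top, width, height] in pixels, round what is visible of it).
Readings, each from a call of its own:
- read_t(): time.
- read_q(): joint angles.
- read_qd(): joint speeds.
- read_joint_torque(): joint torques, N m.
- read_eef_pos(): TCP position.
- read_ee_rot(): TCP orientation.
- read_wrist_force(): force on the tool from outside, world axes, zero at the start.
- read_torque(): the same for the moment, N m.
- read_opening(): opening from 0.0 (shut) to 1.0 (fully open).
Only numpy, scipy, OpenCV 4.12 (cv2) and the standard library are available. Lean on these libraries where they do the work, as an engineer would, in place of code of your own. Each camera call takes 0.05 s, during which the arm holds its last target.

## Working session

There is one attempt and no reset: what is moved stays moved. The work goes in short steps, each a Python script; the robot and the scene stay as the last script left them, time stands still between calls to the robot, and variables do not carry over. Pictures are saved under pics/ and viewed, and the job is handed in when it is done.

```bash
mkdir -p pics; ls; python3 - <<'E'
from station import *
import cv2
print(read_t(),read_eef_pos(),read_ee_rot(),read_opening())
for n in("scene","top","wrist"):
    im,d=get_image(n); cv2.imwrite(f"pics/{n}0.png",im); m=camera_model(n); print(n,m)
E
```

```text
pics
0.0 [0.24682085 0.6008421  0.23065849] [ 1.93660841e-01  9.81068339e-01 -6.12316787e-04 -1.35950547e-04] 1.0034030904437337
scene {'mtx': array([[377.81143181,   0.        , 316.0922909 ],
       [  0.        , 377.81143181, 198.22095151],
       [  0.        ,   0.        ,   1.        ]]), 'origin': array([ 0.82171633, -0.48342463,  0.44068864]), 'attitude': array([0.43284769, 0.11813634, 0.24893537, 0.85832271])}
top {'mtx': array([[477.23935231,   0.        , 322.12888039],
       [  0.        , 477.23935231, 201.27542165],
       [  0.        ,   0.        ,   1.        ]]), 'origin': array([ 0.48763813, -0.03561221,  0.81397461]), 'attitude': array([ 0.02575536, -0.02774521, -0.69773081,  0.71535906])}
wrist {'mtx': array([[309.70691629,   0.        , 319.5636498 ],
       [  0.        , 309.70691629, 201.83044917],
       [  0.        ,   0.        ,   1.        ]]), 'origin': array([0.18212659, 0.6278967 , 0.37309151]), 'attitude': array([-0.11684383, -0.07772682,  0.55118577,  0.82249639])}
```

View pics/scene0.png

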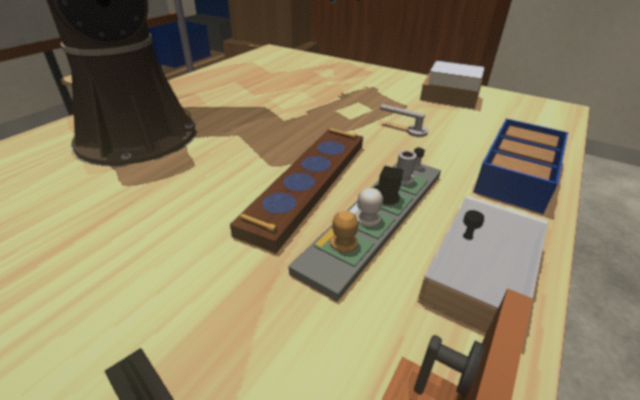

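View pics/top0.png

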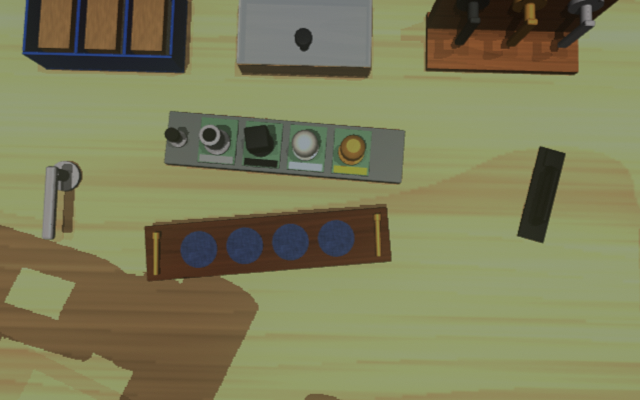

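View pics/wrist0.png

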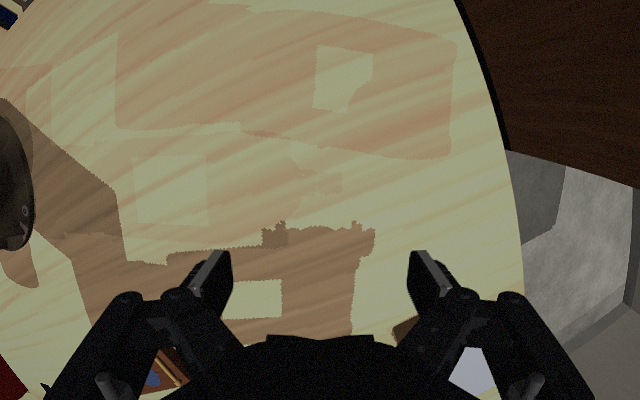

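The scene and top pictures agree on the layout. In the top picture, tray left to right: door stop (175,135), nickel (213,138), black (260,140), white (305,144), brass (352,149). The plinth is nearer, with discs at (198,250), (244,245), (290,241) and (335,238). Next I'll measure them.

```bash
cat > h.py <<'E'
from station import *
import numpy as np, cv2
from scipy.spatial.transform import Rotation as R
def cloud(d,m):
    K=m['mtx']; v,u=np.mgrid[:d.shape[0],:d.shape[1]]
    P=np.stack([(u-K[0,2])/K[0,0]*d,-(v-K[1,2])/K[1,1]*d,-d],-1)
    return P@R.from_quat(m['attitude']).as_matrix().T+m['origin']
E
python3 - <<'E'
from h import *
np.set_printoptions(precision=4,suppress=True)
for cam in("top","scene"):
    im,d=get_image(cam); m=camera_model(cam); W=cloud(d,m)
    print(cam, "table z", np.median(W[...,2][(d>0)&(abs(W[...,2])<.012)]))
    hsv=cv2.cvtColor(im,cv2.COLOR_BGR2HSV)
    msk=((hsv[...,0]>100)&(hsv[...,0]<130)&(hsv[...,1]>80)&(W[...,2]>.02)&(W[...,2]<.045)&(W[...,0]<.6)).astype(np.uint8)
    n,l,s,c=cv2.connectedComponentsWithStats(msk)
    for i in range(1,n):
        if s[i,4]>150:
            p=W[(l==i)]; lo=(np.percentile(p,1,0)+np.percentile(p,99,0))/2
            print("disc",c[i],s[i,4],np.median(p[:,2]),p[:,:2].mean(0),lo[:2])
    for k in("brass","black","white","nickel"):
        for q in("knob_","tile_"):
            r=trace(q+k,cam)
            for x in r[:2]:
                p=W[x["region"]&(d>0)]
                if q=="knob_":
                    t=p[(p[:,2]>.055)]
                    if len(t)==0: print(q+k,x["p"],"none");continue
                    hi=np.percentile(t[:,2],98); tt=p[p[:,2]>hi-.012]
                    print(q+k,round(x["p"],2),x["rect"],"top",hi,"mean",tt[:,:2].mean(0),"mid",((np.percentile(tt,2,0)+np.percentile(tt,98,0))/2)[:2],"size",np.ptp(tt[:,:2],axis=0))
                    if k=="black": print("rect",cv2.minAreaRect(tt[:,:2].astype(np.float32)*1000))
                else: print(q+k,round(x["p"],2),x["rect"],np.median(p,0))
    for q in("stock_tray","display_plinth"):
        r=trace(q,cam)[0]; p=W[r["region"]&(d>0)]; lo,hi=(.012,.026) if q[0]=='s' else (.025,.036)
        t=p[(p[:,2]>lo)&(p[:,2]<hi)]; print(q,r["p"],np.median(t[:,2]),cv2.minAreaRect(t[:,:2].astype(np.float32)*1000))
print(read_t())
E
```

```text
top table z 0.0003312414168057387
disc [335.6454 237.8577] 970 0.030732625676037295 [ 0.4876 -0.0607] [ 0.4881 -0.0606]
disc [289.9632 241.4391] 977 0.030798177839655883 [0.4799 0.0139] [0.4799 0.014 ]
disc [244.1823 245.222 ] 982 0.03066849838966934 [0.4719 0.0884] [0.4717 0.0881]
disc [198.3429 248.8922] 974 0.03063651396168443 [0.4641 0.163 ] [0.4645 0.1629]
knob_brass 0.79 [334.7, 134.5, 31.4, 31.8] top 0.08360873724420112 mean [ 0.6298 -0.0829] mid [ 0.6308 -0.0828] size [0.0366 0.0364]
knob_brass 0.51 [200.0, 125.4, 28.6, 29.5] top 0.08400428070873431 mean [0.6413 0.1396] mid [0.6414 0.1399] size [0.0317 0.0334]
tile_brass 0.63 [336.1, 130.0, 32.8, 45.9] [ 0.6197 -0.0836  0.0235]
knob_black 0.67 [242.9, 127.0, 32.7, 35.7] top 0.08399023028953788 mean [0.6401 0.067 ] mid [0.6406 0.0675] size [0.0395 0.0399]
rect ((640.7587890625, 67.72624206542969), (36.058563232421875, 36.07196807861328), 10.087960243225098)
tile_black 0.79 [243.9, 123.2, 38.6, 41.8] [0.6253 0.0534 0.0235]
knob_white 0.93 [293.0, 127.4, 28.3, 31.4] top 0.0833496769610863 mean [ 0.6354 -0.0073] mid [ 0.6362 -0.0
[... 1781 characters left out ...]
0.0118] size [0.0397 0.038 ]
knob_white 0.72 [374.8, 164.9, 28.1, 39.2] top 0.08212424536393587 mean [0.6425 0.0607] mid [0.6421 0.0654] size [0.0388 0.085 ]
tile_white 0.59 [349.5, 202.8, 47.2, 37.3] [ 0.6584 -0.0166  0.0233]
knob_nickel 0.84 [396.6, 150.0, 19.1, 38.7] top 0.08266076087565827 mean [0.6436 0.1351] mid [0.6427 0.1387] size [0.0332 0.0351]
tile_nickel 0.53 [399.8, 174.8, 30.1, 16.4] [0.6701 0.1309 0.0233]
stock_tray 0.77 0.02014744205052682 ((638.4786987304688, 28.278945922851562), (402.3211364746094, 90.95988464355469), 86.37726593017578)
display_plinth 0.94 0.030392619166612622 ((475.3828125, 49.53227233886719), (90.9897689819336, 399.73516845703125), 6.119105339050293)
1.25
```

Top and scene cameras agree within about 2 mm: plinth yaw is about +6°, tray about -3.5°, and the tops at z 0.030 and 0.0235 are as specified. The mirrored targets are brass to the leftmost disc, then white, black and nickel in turn. I'll start with brass.

```bash
cat >> h.py <<'E'
KN=dict(brass=(.631,-.083,0),white=(.6362,-.0076,0),black=(.6408,.0676,10),nickel=(.6417,.1393,0))
DS=dict(brass=(.463,.1627),white=(.4710,.0882),black=(.4790,.0137),nickel=(.487,-.0608))
def ori(deg):
    a=np.radians(deg); y=np.array([np.cos(a),np.sin(a),0]); z=np.array([0,0,-1.]); x=np.cross(y,z)
    return R.from_matrix(np.stack([x,y,z],1)).as_quat()
ZG=.042; UP=.155
def pick(k):
    x,y,a=KN[k]; q=ori(a)
    goto([x,y,UP],q); move_l([x,y,ZG],q,vel=.12)
    set_gripper(0.,squeeze=40); print(k,"grip opening",read_opening(),"mm",read_opening()*85,"t",read_t())
    move_l([x,y,UP],q,vel=.12); print("lifted",read_opening(),read_wrist_force(),read_t())
def place(k):
    a=KN[k][2]; x,y=DS[k]; q=ori(a)
    goto([x,y,UP],q); move_l([x,y,ZG+.007+.012],q,vel=.15); dwell(.15)
    c=move_l([x,y,ZG+.007-.003],q,vel=.03,contact_N=5); print("contact",c,read_eef_pos(),read_opening())
    set_gripper(1.0); move_l([x,y,UP],q,vel=.2); print("done",read_t())
E
python3 - <<'E'
from h import *
pick("brass")
for n in("scene",):
    im,d=get_image(n); cv2.imwrite("pics/s1.png",im)
E
```

```text
brass grip opening 0.45416472387585194 mm 38.604001529447416 t 5.6167
lifted 0.4501657898839202 [-0.08665033 -0.11887458 -2.47107426] 6.7083
```

View pics/s1.png

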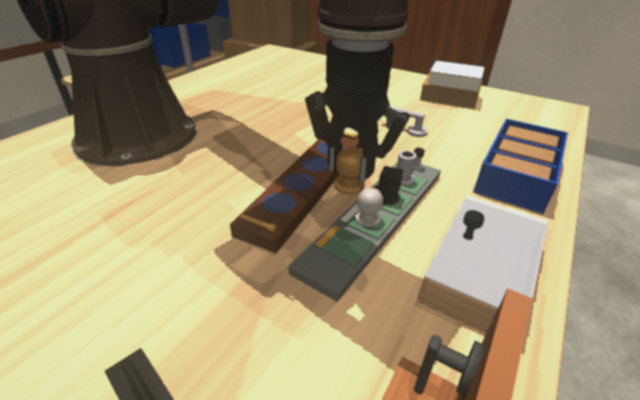

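The brass knob hangs upright in the jaws at (348,170) with the other knobs untouched. Its weight reads 2.5 N. Placing it now.

```bash
python3 - <<'E'
from h import *
place("brass")
goto([.55,-.06,.16],ori(0))
im,d=get_image("top"); cv2.imwrite("pics/t2.png",im)
W=cloud(d,camera_model("top"))
for k in("brass",):
    r=trace("knob_brass","top")
    for x in r[:2]:
        p=W[x["region"]]; hi=np.percentile(p[:,2],98); t=p[p[:,2]>hi-.012]
        print(x["p"],x["rect"],hi,(np.percentile(t,2,0)+np.percentile(t,98,0))/2)
print(read_t())
E
```

```text
contact True [0.46318448 0.16280463 0.04912635] 0.45267862221950333
done 10.45
11.5
```

View pics/t2.png

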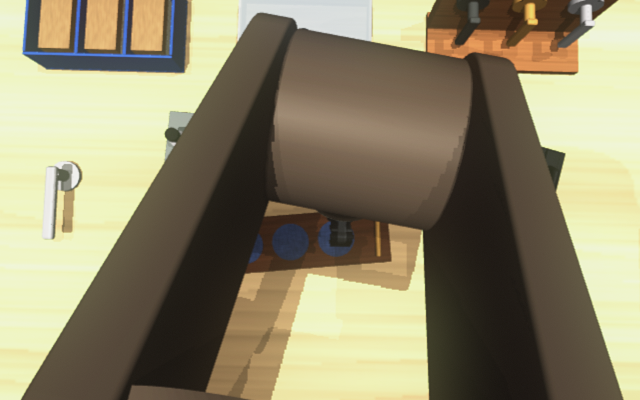

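The arm blocks the top view. Contact came at the expected height (TCP z 0.049), so I'll go on with white and check brass in the scene view along the way.

```bash
python3 - <<'E'
from h import *
pick("white")
im,d=get_image("scene"); cv2.imwrite("pics/s3.png",im)
W=cloud(d,camera_model("scene"))
for x in trace("knob_brass","scene")[:2]:
    p=W[x["region"]]; hi=np.percentile(p[:,2],98); t=p[p[:,2]>hi-.012]
    print(x["p"],x["rect"],hi,(np.percentile(t,2,0)+np.percentile(t,98,0))/2)
E
```

```text
white grip opening 0.47924759300432446 mm 40.73604540536758 t 13.5583
lifted 0.4775684844812651 [ 0.062114    0.34096456 -2.24474653] 14.65
0.74 [322.7, 122.3, 16.3, 29.0] 0.08891396040542845 [0.46936902 0.15727022 0.08344515]
```

View pics/s3.png

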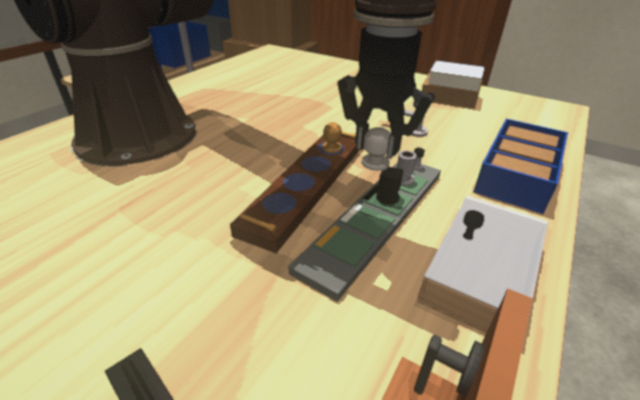

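Brass stands upright on the leftmost disc at (332,135), and white hangs upright at (378,150). Carrying on with the rest.

```bash
python3 - <<'E'
from h import *
place("white"); pick("black")
im,d=get_image("scene"); cv2.imwrite("pics/s4.png",im)
E
```

```text
contact True [0.47107766 0.08824356 0.0490363 ] 0.4754451487947187
done 18.0667
black grip opening 0.41783817180567706 mm 35.51624460348255 t 20.3917
lifted 0.41832648259612143 [ 0.69624576  0.43943725 -2.63130662] 21.4833
```

View pics/s4.png

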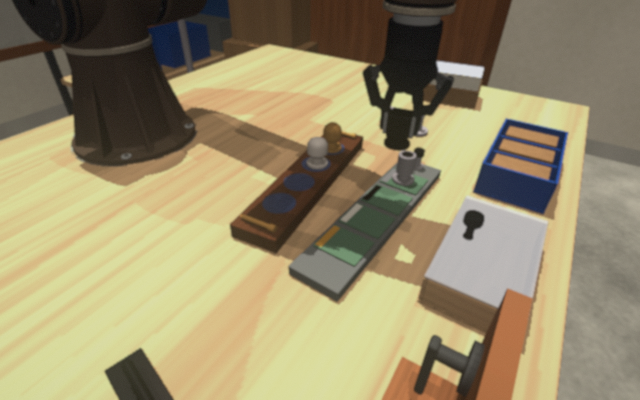

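White stands on the second disc at (317,152) and brass is still upright at (332,135). Black is in the jaws and upright at (398,128).

```bash
python3 - <<'E'
from h import *
place("black"); pick("nickel")
im,d=get_image("scene"); cv2.imwrite("pics/s5.png",im)
place("nickel")
q=read_q(); goto_joints([-1.0]+list(q[1:]))
np.set_printoptions(precision=4,suppress=True)
for n in("top","scene"):
    im,d=get_image(n); cv2.imwrite(f"pics/{n}6.png",im); W=cloud(d,camera_model(n))
    for k in("brass","white","black","nickel"):
        for x in trace("knob_"+k,n)[:2]:
            p=W[x["region"]&(d>0)]; hi=np.percentile(p[:,2],98); t=p[p[:,2]>hi-.012]
            c=((np.percentile(t,2,0)+np.percentile(t,98,0))/2)[:2]; e=c-DS[k]
            a=np.radians(6); print(n,k,round(x["p"],2),hi,c,"err x,y mm",1000*np.array([e@[np.cos(a),np.sin(a)],e@[-np.sin(a),np.cos(a)]]))
print(read_t(),read_qd())
E
```

```text
contact True [0.47919561 0.01368358 0.04875491] 0.41592217974366624
done 24.8333
nickel grip opening 0.3911352063010179 mm 33.24649253558652 t 27.2917
lifted 0.38741806930428885 [-0.2806829  -0.12935133 -3.67520866] 28.3833
contact True [ 0.48719721 -0.06090057  0.04876667] 0.38447804155207443
done 32.025
top brass 0.83 0.09020857389140738 [0.4659 0.1605] err x,y mm [ 2.6549 -2.5122]
top white 0.69 0.08983058304049751 [0.4737 0.0889] err x,y mm [2.7893 0.4228]
top black 0.75 0.09032954285120752 [0.4817 0.0141] err x,y mm [2.7428 0.1109]
top nickel 0.93 0.09074651533275564 [ 0.4893 -0.0589] err x,y mm [2.5316 1.608 ]
top nickel 0.36 0.08990356155445146 [0.4737 0.0887] err x,y mm [  2.4343 150.1129]
scene brass 0.88 0.08881878832588469 [0.4695 0.1569] err x,y mm [ 5.8604 -6.4978]
scene white 0.73 0.08865060672540527 [0.476  0.0655] err x,y mm [  2.5974 -23.1189]
scene black 0.93 0.08901038087088763 [0.4839 0.0125] err x,y mm [ 4.7387 -1.6761]
scene nickel 0.69 0.08920303221903213 [ 0.4902 -0.0605] err x,y mm [3.1761 0.0148]
33.9667 [-0.0025 -0.0007 -0.0001 -0.0001 -0.0021 -0.0015]
```

View pics/top6.png

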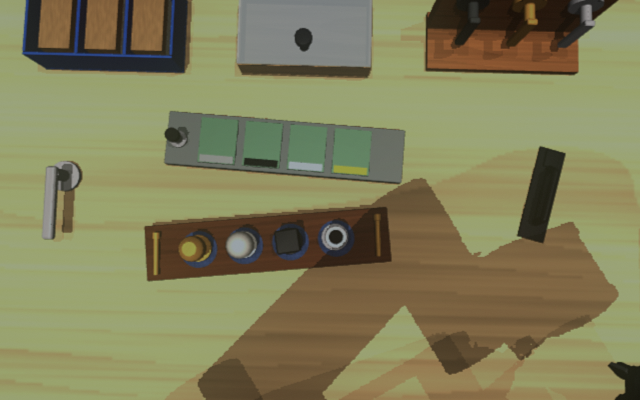

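View pics/scene6.png

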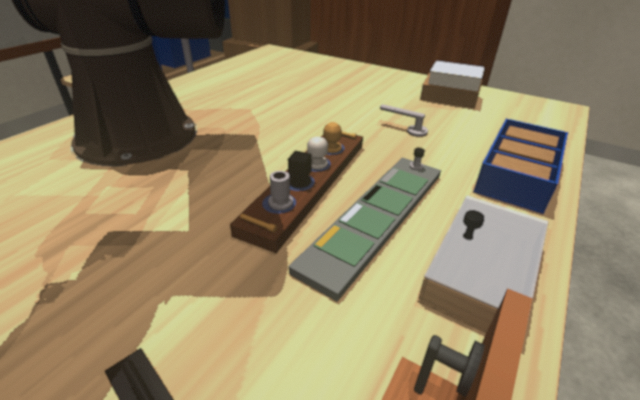

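Both views show the mirrored row: brass (195,248), white (240,245), black (287,240) and nickel (335,236) upright on their discs, with the tray empty. The top camera puts them within 3 mm of the disc centres.

```bash
python3 -c "
from station import *
print(read_wrist_force(),read_eef_pos(),read_t()); close_job()"
```

```text
[-0.89343562 -0.18711776  0.82808167] [ 0.29009325 -0.39540699  0.15446129] 33.9667
the job is handed in; nothing more can be done
```

I moved all four knobs to the plinth in mirrored order and handed the job in at about 34 s of the 96 s allowed. From the left end the row is now brass, white, black, nickel; on the tray it was nickel, black, white, brass.

- **Position:** the last top-camera check put each knob's centre within about 3 mm of its disc centre along and across the bar. The limit is 12 mm.
- **Upright and height:** all four look upright in both views. Their tops measure about 0.090 m, against the 0.088 m expected.
- **Clear of the robot:** the gripper is open and parked away from everything.

**Where the checks disagreed:**
- The scene camera gave larger offsets, up to 6.5 mm, because it sees only the near sides of the heads.
- Its reading for the white knob was 23 mm off along the bar. I took this to be the network's region spilling onto the black knob, since the top camera and both pictures show white on its disc.
- The mid-run top-camera check of the brass knob failed because the arm blocked the view. I confirmed it from the scene camera and again at the end.

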